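# Sort the amber vials into their colour trays

### The arm

A 7-joint arm with a two-finger parallel gripper is mounted at the origin on the work surface; the furniture and walls round the work are solid. World frame = base frame: x ahead of the robot, y to its left, z up, the work surface at z = 0. Lengths are in mm, angles in rad, forces in N, time in s.
With the tool pointing down it reaches from about 375 to 925 mm from the base axis. Payload 3.1 kg.
Tool frame: the origin (TCP) lies between the finger pads; the fingertips stand 8 mm ahead of it and the grasp point (between the pads) lies 11 mm behind it (robot.tcp_to_tips is the distance from the TCP to the fingertips, in mm); z points along the fingers, y is the line along which they close (so a half turn about z gives the same grasp; the last joint's range is limited). The gripper opens to 85 mm and grips with 20 to 120 N. Pads are 22 mm wide; open, the fingers measure 114 mm over their backs; the gripper's body (76 mm by 85 mm) begins 54 mm behind the grasp point. The pads swing forward as they close: fully open they stand 13 mm farther back than shut.
Start: joints at [-1.291, 0.383, 0.044, 1.598, -0.018, 1.161, -0.05], TCP at [239.748, 604.172, 239.269] pointing down, gripper open.
Joint ranges: [-2.61, 2.61], [-0.41, 2.15], [-1.48, 1.57], [0, 2.5], [-1.57, 4.71], [0.05, 1.97], [-2.85, 2.85]. Speed limits (rad/s): [2.79, 2.79, 3.14, 3.14, 3.14, 3.14, 3.14].

### API

Orientations are given as a unit quaternion [x, y, z, w].
In Python, from plant import robot gives the robot as it stands.
- The arm moves only by the tool send_rows, never from a script. Its argument "motion" is a list of rows, each a list of 7 numbers: the turn, a rotation vector about the tool's x, y, z in rad, then the shift along the tool's x, y, z in mm, then the opening, from 0 (shut) to 1 (fully open). In form: [[wx, wy, wz, dx, dy, dz, claw], ...]. A call has 1 to 5 rows; each row is the pose to reach, as a shift and turn from the pose commanded when the call began, along the tool's axes at that moment; what a row does not reach only later rows make up. A row lasts 1/12 s, in which the tool goes at most 41.7 mm and 7.16 degrees, less where a joint would pass 70% of its speed; a pose out of reach is approached as far as the arm can. A call with a gripper value outside its range is refused whole. The fingers move at their own pace and stop on an object; "squeeze" is the grip in N (left out, the last holds). Time passes only in rows, so rows that repeat a pose let the fingers close. It gives the time, the measured TCP pose, the force, the opening and the grip force at its end, in the units of the state.
- robot.observe(): the state, without advancing time (a new reading comes with each control period).
- robot.read_camera(name): name is "scene" or "side" or "wrist"; returns a dict with "frame" (420x560x3 uint8, red, green, blue), "fx", "fy", "cx", "cy" (pixels), "k1" (the pictures are not rectified: a ray, as slopes to the right and down, at radius r is drawn at 1 + k1 r^2 times it, then the intrinsics apply), "origin" and "rotation" of the camera in the world; the wrist camera has in their place "T_tool_cam" (4x4, takes a point from camera to tool coordinates, whose origin is the TCP and whose axes are the flange's). Camera axes: x right, y down, z forward; pixel columns grow to the right and rows downward; lengths in mm; the calibration is good to about 2 mm. A picture is of the moment at which its call begins: read the wrist's pose just before it. There is no depth.
- robot.job_done(): hands the job in; it is judged then, once.
The state is a dict: "time_s": time; "q": joint angles; "joint_velocities": joint speeds; "tau": joint torques, N m; "ee_pos": TCP position; "tool_rot": TCP orientation; "force": force on the tool from outside, world axes, zero at the start; "wrist_torque": the same for the moment, N m; "width": opening from 0.0 (shut) to 1.0 (fully open); "gripper_force": force on a finger pad.
Only numpy, scipy, OpenCV 4.12 (cv2) and the standard library are available. Lean on these libraries where they do the work, as an engineer would, in place of code of your own. Each camera call takes 0.05 s, during which the arm holds its last target. There are 200 camera calls.

### The job

Sort the four amber glass sample vials for the incubator: stand each one upright on the floor of the small round tray that has the same colour as its cap. Leave the two clear glass vials standing where they are, even though their caps have the same colours.

Things in the scene. Friction and masses are not known exactly. Their poses are not given: they have to be found in the camera images.
- red_vial_mid (a point): amber (brown) glass vial with a red cap and blank white label: 34 mm wide glass body up to 42 mm, shoulder, then a 24 mm wide screw cap from 53 to 68 mm; 68 mm tall in all, 40 to 85 g, standing upright and loose. The point is its centre, on its axis 34 mm above its underside; z runs up the axis.
- yellow_vial_mid (a point): amber (brown) glass vial with a yellow cap and blank white label: 34 mm wide glass body up to 42 mm, shoulder, then a 24 mm wide screw cap from 53 to 68 mm; 68 mm tall in all, 40 to 85 g, standing upright and loose. The point is its centre, on its axis 34 mm above its underside; z runs up the axis.
- green_vial_mid (a point): amber (brown) glass vial with a green cap and blank white label: 34 mm wide glass body up to 42 mm, shoulder, then a 24 mm wide screw cap from 53 to 68 mm; 68 mm tall in all, 40 to 85 g, standing upright and loose. The point is its centre, on its axis 34 mm above its underside; z runs up the axis.
- blue_vial_mid (a point): amber (brown) glass vial with a blue cap and blank white label: 34 mm wide glass body up to 42 mm, shoulder, then a 24 mm wide screw cap from 53 to 68 mm; 68 mm tall in all, 40 to 85 g, standing upright and loose. The point is its centre, on its axis 34 mm above its underside; z runs up the axis.
- red_tray_floor (a point): small round red tray with a white spot in the middle, fixed to the table: 68 mm wide and 10 mm high outside, rim 3 mm thick, floor 3 mm thick, about 60 mm clear inside. The point is the centre of its floor, on top, 3 mm above the table; z is up.
- yellow_tray_floor (a point): small round yellow tray with a white spot in the middle, fixed to the table: 68 mm wide and 10 mm high outside, rim 3 mm thick, floor 3 mm thick, about 60 mm clear inside. The point is the centre of its floor, on top, 3 mm above the table; z is up.
- green_tray_floor (a point): small round green tray with a white spot in the middle, fixed to the table: 68 mm wide and 10 mm high outside, rim 3 mm thick, floor 3 mm thick, about 60 mm clear inside. The point is the centre of its floor, on top, 3 mm above the table; z is up.
- blue_tray_floor (a point): small round blue tray with a white spot in the middle, fixed to the table: 68 mm wide and 10 mm high outside, rim 3 mm thick, floor 3 mm thick, about 60 mm clear inside. The point is the centre of its floor, on top, 3 mm above the table; z is up.
- clear_vial_1_mid (a point): clear glass vial with a red cap, a bystander of the same size and shape as the amber ones: 34 mm wide glass body up to 42 mm, shoulder, then a 24 mm wide screw cap from 53 to 68 mm; 68 mm tall in all, 40 to 85 g, standing upright and loose. The point is its centre, on its axis 34 mm above its underside; z runs up the axis.
- clear_vial_2_mid (a point): clear glass vial with a blue cap, a bystander of the same size and shape as the amber ones: 34 mm wide glass body up to 42 mm, shoulder, then a 24 mm wide screw cap from 53 to 68 mm; 68 mm tall in all, 40 to 85 g, standing upright and loose. The point is its centre, on its axis 34 mm above its underside; z runs up the axis.
Things that resemble listed ones, but are neither listed nor needed, are in the scene too. What is shaped like the part that bears green_vial_mid but purple is not meant.

How it is judged (in metres and radians):
At the end, for the whole second after the job is handed in: Each amber vial stands upright (within 0.12 rad), at rest, on the floor of the tray of its cap's colour (its axis within 15 mm of the tray's centre, its centre 30 to 38 mm above the tray floor); both clear vials stand upright within 20 mm of where they were at the start (horizontal distance between red_vial_mid and red_tray_floor below 0.015 m and z of red_vial_mid in the frame of red_tray_floor between 0.03 and 0.038 m and angle between each of red_vial_mid, yellow_vial_mid, green_vial_mid, blue_vial_mid, clear_vial_1_mid, clear_vial_2_mid's own z axis and vertical below 0.12 rad and linear speed of each of red_vial, yellow_vial, green_vial, blue_vial below 0.02 m/s and horizontal distance between yellow_vial_mid and yellow_tray_floor below 0.015 m and z of yellow_vial_mid in the frame of yellow_tray_floor between 0.03 and 0.038 m and horizontal distance between green_vial_mid and green_tray_floor below 0.015 m and z of green_vial_mid in the frame of green_tray_floor between 0.03 and 0.038 m and horizontal distance between blue_vial_mid and blue_tray_floor below 0.015 m and z of blue_vial_mid in the frame of blue_tray_floor between 0.03 and 0.038 m and distance of each of clear_vial_1_mid, clear_vial_2_mid from where it was at the start of the episode below 0.02 m); the robot touches nothing.
It fails at once if a clear glass vial is moved by more than 20 mm or tipped (clear_vial_1) (distance of clear_vial_1_mid from where it was at the start of the episode above 0.02 m or angle between clear_vial_1_mid's own z axis and vertical above 0.4 rad).
It fails at once if a clear glass vial is moved by more than 20 mm or tipped (clear_vial_2) (distance of clear_vial_2_mid from where it was at the start of the episode above 0.02 m or angle between clear_vial_2_mid's own z axis and vertical above 0.4 rad).
It also fails if it takes over 96 s, if anything falls off the work surface, if the arm or the gripper's body presses on something with over 40 N, if the wrist force passes 120 N, or if a joint passes its speed limit or range.

## Working session

There is one attempt and no reset: what is moved stays moved. The work goes in short steps, Python scripts to look and compute and a tool call to move; the robot and the scene stay as the last step left them, time stands still between calls to the robot, and variables do not carry over. Pictures are saved under pics/ and viewed, at most 14 in all, crops included, and the job is handed in when it is done.

Besides the shell and the picture viewer there is one more tool, called by a JSON object that holds its "fn" and its "kwargs". send_rows: Moves the arm, as the interface text tells. Its arguments: {"type":"object","properties":{"motion":{"type":"array","items":{"type":"array","items":{"type":"number"}}},"squeeze":{"type":"number"}},"required":["motion"]}

```bash
mkdir -p pics; ls; python3 - <<'E'
from plant import robot
import cv2,numpy as np
s=robot.observe();print({k:np.round(v,3).tolist() for k,v in s.items()})
for n in("scene","side","wrist"):
    c=robot.read_camera(n);cv2.imwrite(f"pics/{n}0.png",c["frame"][:,:,::-1])
    print(n,{k:np.round(v,3).tolist() for k,v in c.items() if k!="frame"})
E
```

```text
pics
{'time_s': 0.0, 'q': [-1.291, 0.384, 0.044, 1.6, -0.018, 1.161, -0.05], 'joint_velocities': [-0.002, -0.001, 0.001, -0.001, -0.0, -0.0, 0.002], 'tau': [-0.001, -43.347, 1.024, -24.951, 0.011, 0.011, 0.0], 'ee_pos': [239.44, 603.287, 237.848], 'tool_rot': [0.188, 0.982, -0.001, -0.0], 'force': [-0.283, 0.443, -0.605], 'wrist_torque': [0.018, 0.033, -0.027], 'gripper_force': 0.0, 'width': 1.003}
scene {'fx': 463.039, 'fy': 463.039, 'cx': 277.156, 'cy': 203.452, 'k1': 0.022, 'origin': [-252.483, -161.338, 928.286], 'rotation': [0.814, -0.473, 0.176, -0.288]}
side {'fx': 402.188, 'fy': 402.188, 'cx': 282.271, 'cy': 204.783, 'k1': -0.101, 'origin': [36.16, 986.106, 505.412], 'rotation': [-0.179, 0.837, -0.505, 0.109]}
wrist {'fx': 320.651, 'fy': 320.651, 'cx': 283.813, 'cy': 206.789, 'k1': -0.07, 'T_tool_cam': [[0.0, -0.966, -0.259, 65.767], [1.0, 0.0, -0.001, 1.488], [0.001, -0.259, 0.966, -133.566], [0.0, 0.0, 0.0, 1.0]]}
```

View pics/scene0.png

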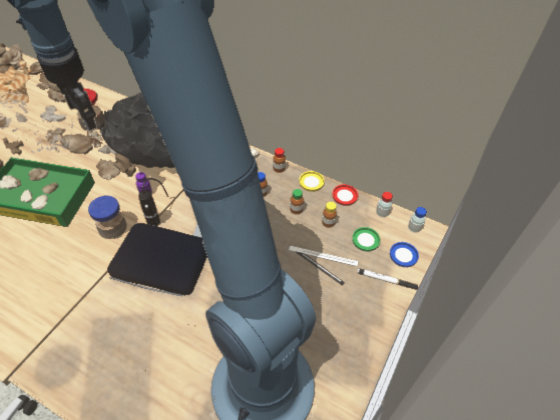

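View pics/side0.png

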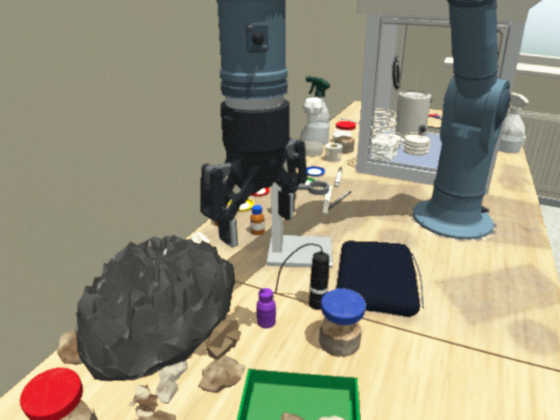

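```bash
cat > h.py <<'E'
import numpy as np,cv2
from scipy.spatial.transform import Rotation as R
from plant import robot
def cam(n):
    s=robot.observe();c=robot.read_camera(n)
    if n=="wrist":
        T=np.array(c["T_tool_cam"]);Rt=R.from_quat(s["tool_rot"]).as_matrix()
        c["o"]=np.array(s["ee_pos"])+Rt@T[:3,3];c["R"]=Rt@T[:3,:3]
    else: c["o"]=np.array(c["origin"]);c["R"]=R.from_quat(c["rotation"]).as_matrix()
    return c
def K(c): return np.array([[c["fx"],0,c["cx"]],[0,c["fy"],c["cy"]],[0,0,1]])
def plane(c,px,z):
    p=cv2.undistortPoints(np.array([[px]],float),K(c),np.array([c["k1"],0,0,0.]))[0,0]
    d=c["R"]@np.array([p[0],p[1],1]);return c["o"]+d*(z-c["o"][2])/d[2]
def proj(c,P):
    return cv2.projectPoints(np.array([P],float),cv2.Rodrigues(c["R"].T)[0],-c["R"].T@c["o"],K(c),np.array([c["k1"],0,0,0.]))[0][0,0]
HUE={"red":[(0,6),(174,180)],"yellow":[(24,34)],"green":[(50,85)],"blue":[(105,125)]}
def blobs(c,col,amin=15,smin=150,vmin=70):
    h=cv2.cvtColor(c["frame"],cv2.COLOR_RGB2HSV)
    m=sum(cv2.inRange(h,(a,smin,vmin),(b,255,255)) for a,b in HUE[col])
    n,l,st,ce=cv2.connectedComponentsWithStats(m)
    return [(np.round(ce[i],1),st[i].tolist()) for i in range(1,n) if st[i][4]>=amin]
E
python3 - <<'E'
from h import *
c=cam("scene")
for k,p in dict(rv=(280,152),bv=(262,177),gv=(297.5,193.5),yv=(331,206),c1=(387.5,196),c2=(420.5,211)).items(): print(k,plane(c,p,68).round(0))
for k,p in dict(yt=(312,181),rt=(345,195),gt=(366.5,239.5),bt=(404,254.5)).items(): print(k,plane(c,p,3).round(0))
for col in HUE:
  for b in blobs(c,col):
    if 240<b[0][0]<440 and 140<b[0][1]<280: print(col,b)
f=c["frame"][130:290,230:450,::-1];cv2.imwrite("pics/crop0.png",cv2.resize(f,None,fx=3.5,fy=3.5,interpolation=cv2.INTER_CUBIC))
E
```

```text
rv [526. 256.  68.]
bv [425. 251.  68.]
gv [421. 148.  68.]
yv [427.  60.  68.]
c1 [525. -46.  68.]
c2 [ 520. -131.   68.]
yt [531. 158.   3.]
rt [531.  61.   3.]
gt [426. -43.   3.]
bt [ 430. -137.    3.]
red (array([278.9, 152.1]), [275, 148, 9, 9, 67])
red (array([345. , 193.5]), [333, 184, 25, 21, 230])
red (array([386.5, 196. ]), [382, 192, 10, 9, 76])
yellow (array([311.5, 179.8]), [300, 171, 24, 20, 188])
yellow (array([330.4, 206.4]), [326, 203, 10, 8, 63])
blue (array([260.8, 175.7]), [258, 173, 7, 7, 38])
blue (array([420.7, 210.8]), [416, 207, 10, 9, 61])
blue (array([403.9, 254.7]), [391, 244, 26, 22, 198])
```

View pics/crop0.png

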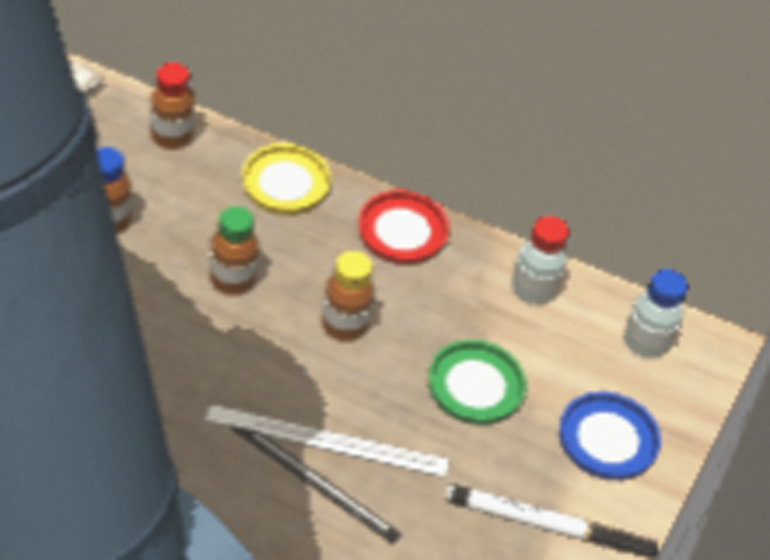

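```bash
python3 - <<'E'
from h import *
c=cam("side")
for p in [(268,262),(333,262),(300,240),(277,240),(265,322),(110,370)]: print(p,plane(c,p,0).round(0))
for P in [(425,251,68),(526,256,68),(421,148,68)]: print(P,proj(c,P).round(0))
b=plane(c,(285,245),0)
for z in(100,150,200,250,300): print(z,proj(c,(b[0],b[1],z)).round(0))
f=c["frame"][120:300,180:400,::-1];cv2.imwrite("pics/crop1.png",cv2.resize(f,None,fx=3.3,fy=3.3,interpolation=cv2.INTER_CUBIC))
print(robot.tcp_to_tips)
E
```

```text
(268, 262) [350. 361.   0.]
(333, 262) [224. 305.   0.]
(300, 240) [321. 253.   0.]
(277, 240) [369. 275.  -0.]
(265, 322) [277. 523.   0.]
(110, 370) [449. 720.   0.]
(425, 251, 68) [259. 205.]
(526, 256, 68) [221. 198.]
(421, 148, 68) [279. 188.]
100 [285. 206.]
150 [285. 185.]
200 [285. 163.]
250 [285. 139.]
300 [285. 115.]
8.0
```

View pics/crop1.png

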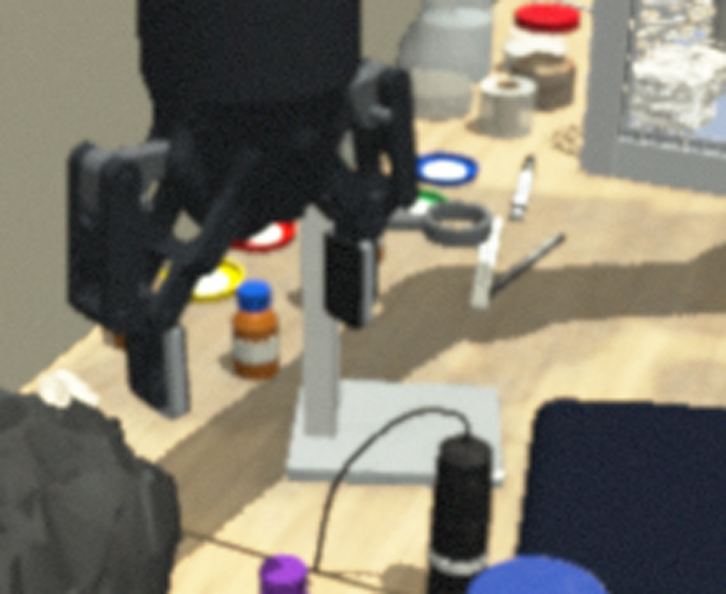

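```bash
cat >> h.py <<'E'
def go(pts,start=None):
    """pts: (x,y,z[,yaw]) world; tool x = -(cos yaw, sin yaw); prints one call (wz,dx,dy,dz) per point"""
    s=robot.observe();p=np.array(s["ee_pos"]);M=R.from_quat(s["tool_rot"])
    for t in pts:
        th=t[3] if len(t)>3 else np.arctan2(t[1],t[0])
        T=R.from_matrix(np.array([[-np.cos(th),-np.sin(th),0],[-np.sin(th),np.cos(th),0],[0,0,-1]]).T.T) 
        T=R.from_matrix(np.column_stack([[-np.cos(th),-np.sin(th),0],[-np.sin(th),np.cos(th),0],[0,0,-1]]))
        d=M.inv().apply(np.array(t[:3])-p);w=(M.inv()*T).as_rotvec()
        print(np.array(t[:3]).round(),"w",w.round(3),"d",d.round(1),"n",round(np.linalg.norm(d)/41.7,1),round(np.degrees(np.linalg.norm(w))/7.16,1))
        p=np.array(t[:3],float);M=T
E
sed -i '/\.T\.T)/d' h.py
python3 -c "
from h import *
go([(400,530,310),(515,370,310),(500,200,300),(480,170,280)])"
```

```text
[400 530 310] w [-1.000e-03 -1.000e-03 -1.302e+00] d [-176.3   -9.5  -71.4] n 4.6 10.4
[515 370 310] w [0.    0.    0.301] d [  58.4 -188.2    0. ] n 4.7 2.4
[500 200 300] w [0.    0.    0.242] d [ 111.4 -129.3   10. ] n 4.1 1.9
[480 170 280] w [0.   0.   0.04] d [ 29.7 -20.4  20. ] n 1.0 0.3
```

```bash
python3 -c "
from h import *
go([(400,530,310,-.95),(515,370,310,-1.5),(500,200,300,-2.1),(480,200,300,-2.7)])"
```

```text
[400 530 310] w [-0.001  0.     0.572] d [-176.3   -9.5  -71.4] n 4.6 4.6
[515 370 310] w [0.   0.   0.55] d [-197.     0.5    0. ] n 4.7 4.4
[500 200 300] w [0.  0.  0.6] d [-168.5  -27.    10. ] n 4.1 4.8
[480 200 300] w [0.  0.  0.6] d [-10.1 -17.3   0. ] n 0.5 4.8
```

{"fn": "send_rows", "kwargs": {"motion": [[0, 0, 0.57, -176, -9, -71, 1], [0, 0, 0.57, -176, -9, -71, 1], [0, 0, 0.57, -176, -9, -71, 1], [0, 0, 0.57, -176, -9, -71, 1], [0, 0, 0.57, -176, -9, -71, 1]]}}

```text
time_s: 0.67
ee_pos: [406.5, 527.4, 312.8]
tool_rot: [0.462, 0.887, 0.001, 0.002]
force: [1.6, -0.7, 0.8]
width: 1.001
gripper_force: 0.0
```

{"fn": "send_rows", "kwargs": {"motion": [[0, 0, 0.55, -197, 0, 0, 1], [0, 0, 0.55, -197, 0, 0, 1], [0, 0, 0.55, -197, 0, 0, 1], [0, 0, 0.55, -197, 0, 0, 1], [0, 0, 0.55, -197, 0, 0, 1]]}}

```text
time_s: 1.08
ee_pos: [517.7, 366.1, 310.5]
tool_rot: [0.684, 0.729, -0.0, 0.001]
force: [1.1, -0.4, -0.1]
width: 1.001
gripper_force: 0.0
```

{"fn": "send_rows", "kwargs": {"motion": [[0, 0, 0.6, -168, -27, 10, 1], [0, 0, 0.6, -168, -27, 10, 1], [0, 0, 0.6, -168, -27, 10, 1], [0, 0, 0.6, -168, -27, 10, 1], [0, 0, 0.6, -168, -27, 10, 1]]}}

```text
time_s: 1.5
ee_pos: [500.5, 189.9, 299.7]
tool_rot: [0.872, 0.49, -0.002, 0.001]
force: [0.8, -1.3, 0.4]
width: 1.006
gripper_force: 0.0
```

{"fn": "send_rows", "kwargs": {"motion": [[0, 0, 0.6, -10, -17, 0, 1], [0, 0, 0.6, -10, -17, 0, 1], [0, 0, 0.6, -10, -17, 0, 1], [0, 0, 0.6, -10, -17, 0, 1], [0, 0, 0.6, -10, -17, 0, 1]]}}

```text
time_s: 1.92
ee_pos: [480.3, 201.2, 300.3]
tool_rot: [0.976, 0.217, -0.0, -0.0]
force: [-0.8, 0.3, 0.3]
width: 0.998
gripper_force: 0.0
```

```bash
python3 - <<'E'
from h import *
s=robot.observe();print({k:np.round(s[k],3).tolist() for k in("time_s","q","ee_pos","tool_rot")})
a=cam("side");b=cam("wrist");cv2.imwrite("pics/a1.png",np.hstack([a["frame"],b["frame"]])[:,:,::-1][:, :][::1])
im=np.hstack([a["frame"],b["frame"]])[:,:,::-1];cv2.imwrite("pics/a1.png",cv2.resize(im,(800,300),interpolation=cv2.INTER_AREA))
for col in HUE:
  for x in blobs(b,col,40): print(col,x,plane(b,x[0],68).round(1),plane(b,x[0],3).round(1))
E
```

```text
{'time_s': 1.917, 'q': [-0.987, 0.081, 0.544, 1.855, -0.045, 1.218, -1.562], 'ee_pos': [480.298, 201.213, 300.294], 'tool_rot': [0.976, 0.217, -0.0, -0.0]}
red (array([253.2, 117.3]), [242, 106, 23, 23, 403]) [529.5 262.6  68. ] [527.6 268.4   3. ]
red (array([392. , 182.1]), [367, 158, 50, 49, 1219]) [531.2  86.8  68. ] [529.7  61.3   3. ]
red (array([475.7, 226.4]), [465, 217, 23, 20, 346]) [528.2 -36.7  68. ] [526.1 -84.1   3. ]
yellow (array([327.6, 151.3]), [302, 126, 51, 52, 1288]) [530.8 171.2  68. ] [529.2 160.7   3. ]
yellow (array([365.8, 261.4]), [356, 252, 21, 20, 313]) [430.1  66.3  68. ] [410.6  37.1   3. ]
green (array([301.3, 235.7]), [292, 227, 20, 19, 284]) [426.9 154.2  68. ] [406.9 140.6   3. ]
green (array([425.4, 264.5]), [405, 254, 33, 30, 334]) [458.   -5.3  68. ] [443.4 -47.2   3. ]
blue (array([221.3, 197.4]), [212, 188, 20, 20, 317]) [430.2 260.1  68. ] [410.7 265.4   3. ]
blue (array([526.2, 256.6]), [515, 248, 22, 17, 254]) [ 522.8 -124.    68. ] [ 519.8 -187.     3. ]
blue (array([472.8, 290.2]), [447, 275, 42, 38, 538]) [452.8 -84.3  68. ] [ 437.3 -140.3    3. ]
```

View pics/a1.png

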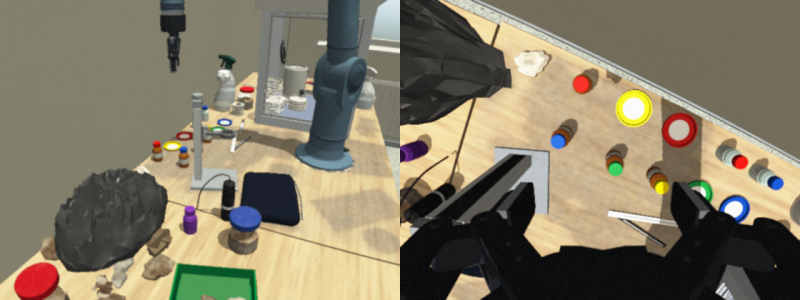

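```bash
python3 -c "
from h import *
go([(528,259,180,-2.68)])"
```

```text
[528 259 180] w [-0.     0.    -0.017] d [ 67.8 -31.7 120.2] n 3.4 0.1
```

{"fn": "send_rows", "kwargs": {"motion": [[0, 0, 0, 68, -32, 120, 0.75], [0, 0, 0, 68, -32, 120, 0.75], [0, 0, 0, 68, -32, 120, 0.75], [0, 0, 0, 68, -32, 120, 0.75], [0, 0, 0, 68, -32, 120, 0.75]]}}

```text
time_s: 2.43
ee_pos: [525.6, 260.6, 175.1]
tool_rot: [0.975, 0.223, -0.004, 0.002]
force: [-0.7, -0.1, -0.0]
width: 0.749
gripper_force: 0.0
```

```bash
cat >> h.py <<'E'
def look(cols,am=100,f=None):
    c=cam("wrist");s=robot.observe();print("tcp",np.round(s["ee_pos"],1),"q",np.round(s["q"],2),"t",s["time_s"])
    for col in cols:
        for x in blobs(c,col,am): print(col,x,"z65",plane(c,x[0],65).round(1)[:2],"z6",plane(c,x[0],6).round(1)[:2])
    if f: cv2.imwrite(f"pics/{f}.png",c["frame"][:,:,::-1])
    return c
E
python3 -c "
from h import *
look(['red','yellow'],f='r1')
go([(528,259,20,-2.68)])"
```

```text
tcp [526.7 259.5 177.7] q [-0.95  0.36  0.51  1.83 -0.2   1.01 -1.48] t 2.4833
red (array([284.6, 200.4]), [269, 185, 32, 32, 806]) z65 [530.  263.1] z6 [516.5 256.2]
red (array([454.3, 266.4]), [422, 237, 64, 60, 1927]) z65 [540.7 107.6] z6 [529.8  63.1]
red (array([554.6, 331.7]), [548, 320, 12, 26, 219]) z65 [525.9 -26.8] z6 [ 511.4 -104. ]
yellow (array([376.4, 226.7]), [342, 198, 67, 62, 1887]) z65 [542.5 186.8] z6 [532.  161.5]
yellow (array([424.1, 376.7]), [412, 362, 25, 28, 490]) z65 [430.7  65.6] z6 [393.1  10.9]
[528 259  20] w [ 0.001  0.005 -0.014] d [  1.8   0.8 157.7] n 3.8 0.1
```

View pics/r1.png

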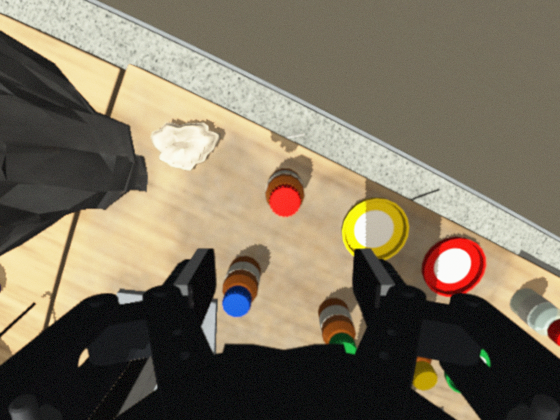

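{"fn": "send_rows", "kwargs": {"motion": [[0, 0, -0.01, 3, 0, 40, 0.75], [0, 0, -0.01, 3, 0, 80, 0.75], [0, 0, -0.01, 3, 0, 115, 0.75], [0, 0, -0.01, 3, 0, 145, 0.75], [0, 0, -0.01, 3, 0, 158, 0.75]], "squeeze": 35}}

```text
time_s: 2.9
ee_pos: [529.2, 259.2, 20.4]
tool_rot: [0.974, 0.225, -0.002, 0.001]
force: [-0.4, -1.4, 0.1]
width: 0.75
gripper_force: 0.0
```

{"fn": "send_rows", "kwargs": {"motion": [[0, 0, 0, 0, 0, 0, 0.75], [0, 0, 0, 0, 0, 0, 0.2], [0, 0, 0, 0, 0, 0, 0.2], [0, 0, 0, 0, 0, 0, 0.2], [0, 0, 0, 0, 0, 0, 0.2]]}}

```text
time_s: 3.32
ee_pos: [533.7, 261.8, 25.5]
tool_rot: [0.974, 0.225, 0.003, -0.001]
force: [-1.0, -0.7, 7.5]
width: 0.382
gripper_force: 35.6
```

{"fn": "send_rows", "kwargs": {"motion": [[0, 0, 0, 0, 0, 0, 0.2], [0, 0, 0, 0, 0, 0, 0.2], [0, 0, 0, 0, 0, 0, 0.2], [0, 0, 0, 0, 0, 0, 0.2], [0, 0, 0, 0, 0, 0, 0.2]]}}

```text
time_s: 3.73
ee_pos: [533.7, 261.8, 25.5]
tool_rot: [0.974, 0.225, 0.003, -0.001]
force: [-0.7, -0.8, 7.3]
width: 0.38
gripper_force: 35.6
```

```bash
python3 -c "
from h import *
go([(528,259,120),(530,170,120,-2.9),(530,63,100,-3.02),(530,63,24,-3.02)])"
```

```text
[528 259 120] w [-9.000e-03  1.000e-03  3.139e+00] d [ -5.8   0.  -94.5] n 2.3 25.1
[530 170 120] w [-0.    -0.    -2.927] d [ 37.4 -80.8   0. ] n 2.1 23.4
[530  63 100] w [0.   0.   0.12] d [-25.6 103.9  20. ] n 2.6 1.0
[530  63  24] w [0. 0. 0.] d [ 0.  0. 76.] n 1.8 0.0
```

{"fn": "send_rows", "kwargs": {"motion": [[0, 0, 0, 0, 0, -10, 0.2], [0, 0, 0, 0, 0, -30, 0.2], [0, 0, 0, 0, 0, -60, 0.2], [0, 0, 0, 0, 0, -90, 0.2], [0, 0, 0, 0, 0, -100, 0.2]]}}

```text
time_s: 4.15
ee_pos: [534.0, 261.8, 127.8]
tool_rot: [0.974, 0.225, 0.004, -0.001]
force: [0.6, 0.0, -0.0]
width: 0.381
gripper_force: 34.9
```

```bash
python3 -c "
from h import *
s=robot.observe();print(s['ee_pos'],s['width'],s['gripper_force'])
go([(533,160,120,-2.85),(533,65,110,-3.02)])"
```

```text
[533.96050093 261.83016588 127.77695322] 0.38094225735242426 34.906950962904375
[533 160 120] w [-0.002 -0.008  0.162] d [-45.5  91.1   7.3] n 2.4 1.3
[533  65 110] w [0.   0.   0.17] d [-27.3  91.   10. ] n 2.3 1.4
```

{"fn": "send_rows", "kwargs": {"motion": [[0, -0.008, 0.08, -22, 45, 4, 0.2], [0, -0.008, 0.16, -45, 91, 7, 0.2], [0, -0.008, 0.16, -45, 91, 7, 0.2], [0, -0.008, 0.16, -45, 91, 7, 0.2]]}}

```text
time_s: 4.48
ee_pos: [529.9, 151.0, 115.4]
tool_rot: [0.99, 0.141, -0.005, 0.003]
force: [-0.6, -0.1, -0.6]
width: 0.388
gripper_force: 34.9
```

{"fn": "send_rows", "kwargs": {"motion": [[0, 0, 0.17, -27, 91, 10, 0.2], [0, 0, 0.17, -27, 91, 10, 0.2], [0, 0, 0.17, -27, 91, 10, 0.2], [0, 0, 0.17, -27, 91, 10, 0.2], [0, 0, 0.17, -27, 91, 10, 0.2]]}}

```text
time_s: 4.9
ee_pos: [530.7, 63.6, 105.7]
tool_rot: [0.998, 0.061, -0.004, 0.001]
force: [0.5, 1.1, -0.2]
width: 0.382
gripper_force: 35.0
```

```bash
python3 -c "
from h import *
c=look(['red','yellow','green','blue'],f='r2')
go([(533,63,30,-3.02)])"
```

```text
tcp [530.9  65.4 105.7] q [-0.72  0.39  0.61  2.   -0.3   0.85 -1.39] t 4.95
red (array([285. , 202.1]), [240, 168, 90, 77, 2990]) z65 [552.   66.8] z6 [536.7  64.6]
red (array([454.1, 258.9]), [432, 238, 46, 43, 1484]) z65 [529.3 -38.8] z6 [506.3 -76.9]
red (array([283.7, 318.2]), [247, 283, 74, 67, 3893]) z65 [477.2  58.4] z6 [436.5  53.3]
yellow (array([154. , 197.2]), [111, 153, 90, 89, 3934]) z65 [546.  140.5] z6 [528.6 163.3]
blue (array([554.5, 278.4]), [549, 266, 11, 25, 165]) z65 [ 522.9 -111. ] z6 [ 497.7 -173.7]
blue (array([506.9, 325.5]), [477, 312, 48, 36, 713]) z65 [486.1 -89.5] z6 [ 448.4 -144.9]
blue (array([  4.2, 334.2]), [0, 318, 14, 34, 211]) z65 [435.7 247.1] z6 [380.9 306.1]
[533  63  30] w [0.001 0.007 0.003] d [ 2.3  2.6 75.7] n 1.8 0.1
```

View pics/r2.png

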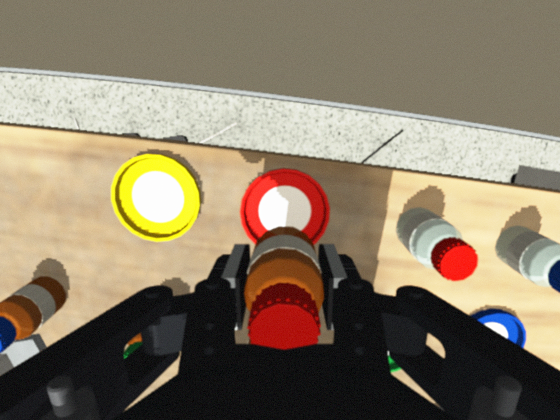

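```bash
python3 -c "
from h import *
c=cam('wrist');print(robot.observe()['ee_pos'])
print(plane(c,(283.7,317),147),plane(c,(285,212),8), plane(c,(285,168),10))"
```

```text
[531.00831408  66.28578313 105.69267814]
[534.38659856  67.2696738  147.        ] [529.92446501  65.58267003   8.        ] [563.12645087  69.78495221  10.        ]
```

{"fn": "send_rows", "kwargs": {"motion": [[0, 0.006, 0, -3, 3, 35, 0.2], [0, 0.006, 0, -3, 3, 60, 0.2], [0, 0.006, 0, -3, 3, 70, 0.2], [0, 0.006, 0, -3, 3, 76, 0.2], [0, 0.006, 0, -3, 3, 76, 0.2]]}}

```text
time_s: 5.42
ee_pos: [527.6, 62.2, 29.5]
tool_rot: [0.998, 0.063, -0.002, 0.001]
force: [0.7, -0.5, -1.1]
width: 0.38
gripper_force: 35.1
```

```bash
python3 -c "
from h import *
s=robot.observe();print(s['ee_pos'],s['force'],s['width'])"
```

```text
[527.61201011  62.15395338  29.53337986] [ 0.71754882 -0.52151286 -1.11655085] 0.37996606415662065
```

{"fn": "send_rows", "kwargs": {"motion": [[0, 0, 0, 0, 0, 1, 0.42], [0, 0, 0, 0, 0, 1, 0.5], [0, 0, 0, 0, 0, 1, 0.75], [0, 0, 0, 0, 0, 1, 0.75], [0, 0, 0, 0, 0, 1, 0.75]]}}

```text
time_s: 5.83
ee_pos: [528.1, 60.9, 29.0]
tool_rot: [0.998, 0.062, -0.0, 0.001]
force: [-0.4, -0.4, 0.1]
width: 0.75
gripper_force: 0.0
```

{"fn": "send_rows", "kwargs": {"motion": [[0, 0, 0, 0, 0, -20, 0.75], [0, 0, 0, 0, 0, -55, 0.75], [0, 0, 0, 0, 0, -95, 0.75], [0, 0, 0, 0, 0, -135, 0.75], [0, 0, 0, 0, 0, -150, 0.75]]}}

```text
time_s: 6.25
ee_pos: [531.4, 60.8, 184.2]
tool_rot: [0.998, 0.061, 0.004, -0.0]
force: [1.5, -0.5, 1.0]
width: 0.748
gripper_force: 0.0
```

{"fn": "send_rows", "kwargs": {"motion": [[0, 0, 0, -40, 0, 0, 0.75], [0, 0, 0, -80, 0, 0, 0.75], [0, 0, 0, -100, -8, 0, 0.75], [0, 0, 0, -100, -8, 0, 0.75], [0, 0, 0, -100, -8, 0, 0.75]]}}

```text
time_s: 6.67
ee_pos: [426.7, 57.0, 178.8]
tool_rot: [0.998, 0.062, -0.001, -0.0]
force: [0.4, 0.4, 0.3]
width: 0.75
gripper_force: 0.0
```

```bash
python3 -c "
from h import *
look(['red','yellow','green','blue'],f='y1')
go([(429,65,20,-2.99)])"
```

```text
tcp [428.2  56.9 179.2] q [-0.9   0.02  0.69  2.18 -0.01  0.94 -1.65] t 6.7167
red (array([292.9,  76.9]), [255, 39, 76, 79, 3989]) z65 [523.8  63.9] z6 [531.4  63.2]
red (array([432.2,  92.4]), [414, 76, 37, 34, 957]) z65 [527.3 -40.5] z6 [535.7 -66.1]
yellow (array([183.3,  65. ]), [147, 27, 75, 79, 2984]) z65 [522.7 144.1] z6 [530.1 162.6]
yellow (array([277.6, 201.8]), [262, 186, 32, 32, 773]) z65 [429.3  63.7] z6 [414.3  62.9]
green (array([380.3, 203.1]), [348, 172, 67, 65, 1870]) z65 [438.5 -18.1] z6 [425.8 -38.3]
green (array([166.5, 192.5]), [152, 178, 31, 30, 698]) z65 [425.9 152.4] z6 [410.1 172.9]
blue (array([534. , 117.6]), [515, 102, 37, 31, 845]) z65 [ 521.9 -126.9] z6 [ 529. -173.]
blue (array([ 37.9, 173.1]), [24, 159, 29, 29, 669]) z65 [429.1 260.1] z6 [414.1 306.2]
blue (array([472.8, 211.1]), [439, 180, 65, 63, 1936]) z65 [441.6 -96.5] z6 [ 429.5 -135.5]
[429  65  20] w [ 0.001 -0.    -0.027] d [  1.7  -8.  159.2] n 3.8 0.2
```

View pics/y1.png

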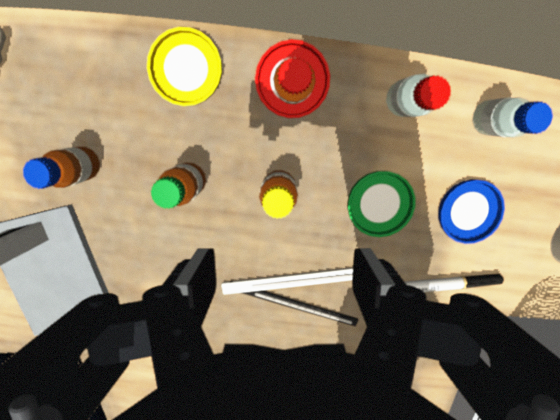

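{"fn": "send_rows", "kwargs": {"motion": [[0, 0, 0, 0, -7, 40, 0.75], [0, 0, 0, 0, -7, 80, 0.75], [0, 0, 0, 0, -7, 115, 0.75], [0, 0, 0, 0, -7, 145, 0.75], [0, 0, 0, 0, -7, 158, 0.75]]}}

```text
time_s: 7.13
ee_pos: [425.8, 62.2, 17.1]
tool_rot: [0.998, 0.062, -0.003, 0.003]
force: [-0.1, 0.2, 1.1]
width: 0.749
gripper_force: 0.0
```

{"fn": "send_rows", "kwargs": {"motion": [[0, 0, 0, 0, 0, 0, 0.75], [0, 0, 0, 0, 0, 0, 0.2], [0, 0, 0, 0, 0, 0, 0.2], [0, 0, 0, 0, 0, 0, 0.2], [0, 0, 0, 0, 0, 0, 0.2]]}}

```text
time_s: 7.55
ee_pos: [428.5, 63.5, 22.1]
tool_rot: [0.998, 0.062, 0.001, 0.0]
force: [1.2, -0.8, 0.9]
width: 0.385
gripper_force: 34.9
```

{"fn": "send_rows", "kwargs": {"motion": [[0, 0, 0, 0, 0, 0, 0.2], [0, 0, 0, 0, 0, 0, 0.2], [0, 0, 0, 0, 0, 0, 0.2]]}}

```text
time_s: 7.8
ee_pos: [428.5, 63.6, 22.1]
tool_rot: [0.998, 0.062, 0.001, 0.0]
force: [0.1, 0.2, 5.7]
width: 0.38
gripper_force: 35.4
```

{"fn": "send_rows", "kwargs": {"motion": [[0, 0, 0, 0, 0, -10, 0.2], [0, 0, 0, 0, 0, -35, 0.2], [0, 0, 0, 0, 0, -70, 0.2], [0, 0, 0, 0, 0, -100, 0.2], [0, 0, 0, 0, 0, -105, 0.2]]}}

```text
time_s: 8.22
ee_pos: [429.6, 64.0, 130.1]
tool_rot: [0.998, 0.062, 0.003, -0.001]
force: [1.0, -0.1, -1.1]
width: 0.384
gripper_force: 35.1
```

```bash
python3 -c "
from h import *
look(['yellow'])
go([(480,115,128,-2.94),(528,161,120,-2.85)])"
```

```text
tcp [429.1  64.4 129.2] q [-0.92  0.13  0.72  2.23 -0.12  0.82 -1.57] t 8.2667
yellow (array([173.1,  61.4]), [130, 16, 89, 94, 4191]) z65 [521.6 142.3] z6 [529.8 162.7]
yellow (array([284. , 317.3]), [246, 281, 76, 69, 4048]) z65 [361.5  56.9] z6 [322.1  52. ]
[480 115 128] w [-0.002 -0.005 -0.078] d [ 56.8 -43.9   1.5] n 1.7 0.6
[528 161 120] w [ 0.    0.   -0.09] d [ 56.2 -35.5   8. ] n 1.6 0.7
```

{"fn": "send_rows", "kwargs": {"motion": [[0, -0.005, -0.08, 38, -29, 1, 0.2], [0, -0.005, -0.08, 57, -44, 2, 0.2], [0, -0.005, -0.08, 57, -44, 2, 0.2]]}}

```text
time_s: 8.52
ee_pos: [481.1, 120.0, 123.3]
tool_rot: [0.994, 0.105, -0.001, 0.001]
force: [0.8, 1.2, -0.5]
width: 0.383
gripper_force: 35.1
```

{"fn": "send_rows", "kwargs": {"motion": [[0, 0, -0.09, 38, -24, 4, 0.2], [0, 0, -0.09, 56, -35, 8, 0.2], [0, 0, -0.09, 56, -35, 8, 0.2], [0, 0, -0.09, 56, -35, 8, 0.2]]}}

```text
time_s: 8.85
ee_pos: [524.6, 160.6, 113.3]
tool_rot: [0.989, 0.148, -0.005, 0.002]
force: [0.1, -0.5, -0.9]
width: 0.385
gripper_force: 35.1
```

```bash
python3 -c "
from h import *
c=look(['yellow'])
p=plane(c,(blobs(c,'yellow',500)[-1][0]),robot.observe()['ee_pos'][2]+45);print(p)
go([(528,162,27,-2.85)])"
```

```text
tcp [524.  159.1 113.5] q [-0.88  0.4   0.61  1.96 -0.29  0.88 -1.4 ] t 8.9
yellow (array([285.8, 194.7]), [242, 160, 88, 77, 2981]) z65 [547.7 167.6] z6 [534.3 163. ]
yellow (array([283.9, 317.4]), [247, 281, 75, 69, 4046]) z65 [468.3 144.5] z6 [429.1 132.4]
[530.47449057 163.80720357 158.49905696]
[528 162  27] w [0.002 0.011 0.003] d [ 5.7 -1.8 86.4] n 2.1 0.1
```

{"fn": "send_rows", "kwargs": {"motion": [[0, 0.005, 0, 3, -2, 35, 0.2], [0, 0.01, 0, 5, -2, 65, 0.2], [0, 0.01, 0, 5, -2, 80, 0.2], [0, 0.01, 0, 5, -2, 86, 0.2], [0, 0.01, 0, 5, -2, 86, 0.2]]}}

```text
time_s: 9.32
ee_pos: [526.5, 160.8, 27.3]
tool_rot: [0.989, 0.146, -0.001, 0.001]
force: [-0.2, 0.3, -0.9]
width: 0.383
gripper_force: 35.1
```

{"fn": "send_rows", "kwargs": {"motion": [[0, 0, 0, 0, 0, 0, 0.2]]}}

```text
time_s: 9.4
ee_pos: [529.0, 161.8, 29.4]
tool_rot: [0.989, 0.146, 0.001, 0.0]
force: [0.0, -0.4, 0.0]
width: 0.381
gripper_force: 35.1
```

{"fn": "send_rows", "kwargs": {"motion": [[0, 0, 0, 0, 0, 3, 0.2], [0, 0, 0, 0, 0, 4, 0.2], [0, 0, 0, 0, 0, 4, 0.2], [0, 0, 0, 0, 0, 4, 0.42], [0, 0, 0, 0, 0, 4, 0.5]]}}

```text
time_s: 9.82
ee_pos: [529.8, 163.0, 25.7]
tool_rot: [0.989, 0.146, 0.002, 0.0]
force: [0.2, 0.3, 0.1]
width: 0.496
gripper_force: 0.0
```

{"fn": "send_rows", "kwargs": {"motion": [[0, 0, 0, 0, 0, 0, 0.75], [0, 0, 0, 0, 0, 0, 0.75], [0, 0, 0, 0, 0, 0, 0.75]]}}

```text
time_s: 10.07
ee_pos: [529.3, 162.8, 25.2]
tool_rot: [0.989, 0.146, 0.002, 0.0]
force: [-0.6, 0.3, -0.0]
width: 0.75
gripper_force: 0.0
```

{"fn": "send_rows", "kwargs": {"motion": [[0, 0, 0, 0, 0, -20, 0.75], [0, 0, 0, 0, 0, -55, 0.75], [0, 0, 0, 0, 0, -95, 0.75], [0, 0, 0, 0, 0, -135, 0.75], [0, 0, 0, 0, 0, -155, 0.75]]}}

```text
time_s: 10.48
ee_pos: [531.4, 163.0, 184.9]
tool_rot: [0.989, 0.146, 0.005, -0.001]
force: [1.0, -0.3, 0.4]
width: 0.746
gripper_force: 0.0
```

{"fn": "send_rows", "kwargs": {"motion": [[0, 0, 0, -40, -8, 0, 0.75], [0, 0, 0, -80, -16, 0, 0.75], [0, 0, 0, -101, -20, 0, 0.75], [0, 0, 0, -101, -20, 0, 0.75], [0, 0, 0, -101, -20, 0, 0.75]]}}

```text
time_s: 10.9
ee_pos: [425.1, 152.8, 179.7]
tool_rot: [0.989, 0.147, 0.001, -0.001]
force: [1.0, 1.3, 0.2]
width: 0.75
gripper_force: 0.0
```

```bash
python3 -c "
from h import *
look(['red','yellow','green','blue'],f='g1')
go([(425,152,20,-2.85)])"
```

```text
tcp [426.7 153.  180.1] q [-1.08  0.07  0.67  2.14 -0.05  0.94 -1.65] t 10.95
red (array([413.2, 113.3]), [373, 77, 82, 75, 2986]) z65 [523.   81.6] z6 [531.4  59.9]
red (array([545.4, 156.7]), [529, 142, 31, 31, 783]) z65 [526.5 -36.8] z6 [535.7 -86.7]
yellow (array([309.8,  78.7]), [272, 42, 75, 78, 3569]) z65 [523. 164.] z6 [531.4 161.9]
green (array([285.1, 205.2]), [271, 191, 30, 30, 678]) z65 [426.1 153.4] z6 [411.5 148.7]
green (array([461.9, 243.3]), [430, 214, 62, 60, 1659]) z65 [4.378e+02 4.000e-01] z6 [426.  -40.6]
blue (array([156. , 162.9]), [140, 148, 32, 31, 761]) z65 [429.5 260.1] z6 [415.6 280.8]
blue (array([535.8, 264. ]), [506, 235, 54, 56, 1385]) z65 [439.3 -75.4] z6 [ 427.8 -134.4]
[425 152  20] w [ 0.    -0.005  0.003] d [ -2.7   0.5 160.1] n 3.8 0.0
```

View pics/g1.png

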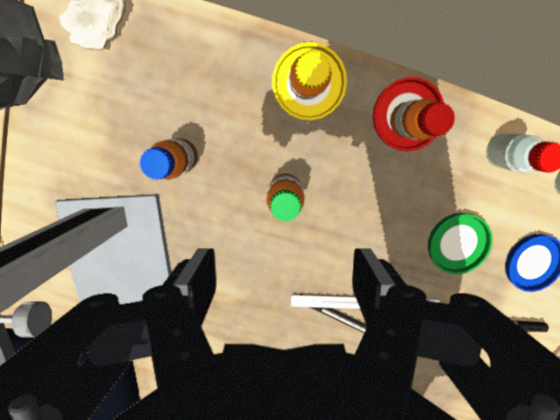

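{"fn": "send_rows", "kwargs": {"motion": [[0, 0, 0, -1, 0, 40, 0.75], [0, 0, 0, -1, 0, 80, 0.75], [0, 0, 0, -1, 0, 115, 0.75], [0, 0, 0, -1, 0, 145, 0.75], [0, 0, 0, -1, 0, 158, 0.75]]}}

```text
time_s: 11.37
ee_pos: [425.2, 151.1, 17.9]
tool_rot: [0.989, 0.146, -0.001, 0.002]
force: [-0.7, -0.4, -0.6]
width: 0.75
gripper_force: 0.0
```

{"fn": "send_rows", "kwargs": {"motion": [[0, 0, 0, 0, 0, 0, 0.75], [0, 0, 0, 0, 0, 0, 0.2], [0, 0, 0, 0, 0, 0, 0.2], [0, 0, 0, 0, 0, 0, 0.2], [0, 0, 0, 0, 0, 0, 0.2]]}}

```text
time_s: 11.78
ee_pos: [427.5, 153.1, 23.1]
tool_rot: [0.989, 0.146, 0.003, -0.0]
force: [1.1, -0.5, -1.1]
width: 0.38
gripper_force: 34.9
```

{"fn": "send_rows", "kwargs": {"motion": [[0, 0, 0, 0, 0, 0, 0.2], [0, 0, 0, 0, 0, 0, 0.2], [0, 0, 0, 0, 0, 0, 0.2]]}}

```text
time_s: 12.03
ee_pos: [427.5, 153.1, 23.1]
tool_rot: [0.989, 0.146, 0.003, -0.0]
force: [0.7, -0.8, 5.8]
width: 0.384
gripper_force: 35.6
```

{"fn": "send_rows", "kwargs": {"motion": [[0, 0, 0, 0, 0, -10, 0.2], [0, 0, 0, 0, 0, -35, 0.2], [0, 0, 0, 0, 0, -70, 0.2], [0, 0, 0, 0, 0, -100, 0.2], [0, 0, 0, 0, 0, -105, 0.2]]}}

```text
time_s: 12.45
ee_pos: [428.3, 153.5, 131.3]
tool_rot: [0.989, 0.146, 0.005, -0.002]
force: [1.7, 0.5, -0.2]
width: 0.379
gripper_force: 34.9
```

```bash
python3 -c "
from h import *
look(['green'])
go([(428,60,128,-3.0),(426,-39,120,-3.2)])"
```

```text
tcp [427.8 153.7 130.4] q [-1.08  0.17  0.7   2.18 -0.15  0.82 -1.56] t 12.5
green (array([489.3, 268.3]), [452, 234, 71, 68, 2263]) z65 [439.6   7.4] z6 [424.8 -41.4]
green (array([284. , 325.9]), [248, 293, 73, 57, 2789]) z65 [355.5 132.8] z6 [316. 121.]
[428  60 128] w [-0.003 -0.01   0.152] d [-26.9  89.8   1.9] n 2.2 1.2
[426 -39 120] w [0.  0.  0.2] d [-16.   97.7   8. ] n 2.4 1.6
```

{"fn": "send_rows", "kwargs": {"motion": [[0, -0.008, 0.1, -12, 40, 1, 0.2], [0, -0.008, 0.15, -24, 80, 2, 0.2], [0, -0.008, 0.15, -27, 90, 2, 0.2], [0, -0.008, 0.15, -27, 90, 2, 0.2]]}}

```text
time_s: 12.83
ee_pos: [423.6, 54.2, 123.6]
tool_rot: [0.998, 0.068, -0.004, 0.001]
force: [-0.2, 0.5, -1.2]
width: 0.379
gripper_force: 35.0
```

{"fn": "send_rows", "kwargs": {"motion": [[0, 0, 0.1, -7, 40, 3, 0.2], [0, 0, 0.2, -13, 80, 6, 0.2], [0, 0, 0.2, -16, 98, 8, 0.2], [0, 0, 0.2, -16, 98, 8, 0.2], [0, 0, 0.2, -16, 98, 8, 0.2]]}}

```text
time_s: 13.25
ee_pos: [422.9, -41.1, 116.1]
tool_rot: [1.0, -0.029, -0.003, 0.001]
force: [-0.2, 1.0, -0.9]
width: 0.381
gripper_force: 35.1
```

{"fn": "send_rows", "kwargs": {"motion": [[0, 0, 0, 0, 0, 0, 0.2]]}}

```text
time_s: 13.33
ee_pos: [423.5, -39.4, 116.4]
tool_rot: [1.0, -0.027, -0.003, 0.001]
force: [0.4, -0.1, -1.0]
width: 0.382
gripper_force: 35.1
```

```bash
python3 -c "
from h import *
c=look(['green'])
p=plane(c,(blobs(c,'green',500)[-1][0]),robot.observe()['ee_pos'][2]+45);print(p)
go([(424.5,-39,27,-3.2)])"
```

```text
tcp [423.7 -39.1 116.5] q [-0.82  0.17  0.88  2.25 -0.18  0.8  -1.45] t 13.3833
green (array([284.4, 197.3]), [243, 164, 84, 74, 2666]) z65 [445.  -39.7] z6 [430.7 -39.2]
green (array([283.8, 327.6]), [247, 300, 74, 50, 2563]) z65 [355.  -34.4] z6 [311.8 -32.2]
[425.57223758 -38.0211962  161.536494  ]
[424. -39.  27.] w [0.002 0.006 0.005] d [ 1.3 -0.3 89.5] n 2.1 0.1
```

{"fn": "send_rows", "kwargs": {"motion": [[0, 0.006, 0, 1, 0, 35, 0.2], [0, 0.006, 0, 1, 0, 65, 0.2], [0, 0.006, 0, 1, 0, 80, 0.2], [0, 0.006, 0, 1, 0, 89, 0.2], [0, 0.006, 0, 1, 0, 89, 0.2]]}}

```text
time_s: 13.8
ee_pos: [423.6, -39.2, 26.3]
tool_rot: [1.0, -0.026, -0.001, 0.001]
force: [-0.1, 0.5, -0.1]
width: 0.384
gripper_force: 36.0
```

{"fn": "send_rows", "kwargs": {"motion": [[0, 0, 0, 0, 0, 0, 0.2], [0, 0, 0, 0, 0, 0, 0.2]]}}

```text
time_s: 13.97
ee_pos: [424.7, -39.7, 27.8]
tool_rot: [1.0, -0.027, 0.001, 0.001]
force: [0.9, -0.6, -0.3]
width: 0.382
gripper_force: 36.0
```

{"fn": "send_rows", "kwargs": {"motion": [[0, 0, 0, 0, 0, 1.5, 0.2], [0, 0, 0, 0, 0, 1.5, 0.2], [0, 0, 0, 0, 0, 1.5, 0.42], [0, 0, 0, 0, 0, 1.5, 0.5], [0, 0, 0, 0, 0, 1.5, 0.75]]}}

```text
time_s: 14.38
ee_pos: [424.7, -41.0, 26.6]
tool_rot: [1.0, -0.028, 0.001, 0.001]
force: [-0.4, -0.1, -0.6]
width: 0.624
gripper_force: 0.0
```

{"fn": "send_rows", "kwargs": {"motion": [[0, 0, 0, 0, 0, 0, 0.75], [0, 0, 0, 0, 0, 0, 0.75]]}}

```text
time_s: 14.55
ee_pos: [424.6, -41.1, 26.5]
tool_rot: [1.0, -0.028, 0.001, 0.001]
force: [0.5, 0.2, 1.0]
width: 0.747
gripper_force: 0.0
```

{"fn": "send_rows", "kwargs": {"motion": [[0, 0, 0, 0, 0, -20, 0.75], [0, 0, 0, 0, 0, -55, 0.75], [0, 0, 0, 0, 0, -95, 0.75], [0, 0, 0, 0, 0, -135, 0.75], [0, 0, 0, 0, 0, -155, 0.75]]}}

```text
time_s: 14.97
ee_pos: [426.4, -41.7, 184.9]
tool_rot: [1.0, -0.029, 0.003, 0.0]
force: [2.0, 1.0, 0.1]
width: 0.751
gripper_force: 0.0
```

```bash
python3 - <<'E'
from h import *
look(['red','yellow','green','blue'],300)
c=cam("wrist");th=-2.85
Rt=np.column_stack([[-np.cos(th),-np.sin(th),0],[-np.sin(th),np.cos(th),0],[0,0,-1]]);T=np.array(c["T_tool_cam"])
c["R"]=Rt@T[:3,:3];c["o"]=np.array([426.7,153,180.1])+Rt@T[:3,3]
for p in [(125,208),(125,235),(58,202),(158,195)]: print(p,plane(c,p,10).round(0))
b=plane(c,(125,222),10)
d=cam("side")
for z in(100,150,200,230,260,300): print(z,proj(d,(b[0],b[1],z)).round(0))
im=np.hstack([d["frame"],cam("scene")["frame"]])[:,:,::-1];cv2.imwrite("pics/b0.png",cv2.resize(d["frame"][80:300,150:500,::-1],None,fx=2.2,fy=2.2))
go([(428,60,240,-3.2),(440,205,240,-3.2),(440,240,200,-3.2)])
E
```

```text
tcp [428.7 -41.1 187.3] q [-0.96 -0.03  0.97  2.19  0.03  0.95 -1.63] t 15.0167
red (array([162.6,  87.9]), [123, 51, 80, 76, 3103]) z65 [523.5  46.3] z6 [531.   67.2]
red (array([278.1,  73.8]), [263, 57, 32, 35, 845]) z65 [527.6 -42. ] z6 [536.1 -41.5]
yellow (array([74.5, 99.3]), [40, 63, 63, 73, 1831]) z65 [521.1 118. ] z6 [528.  155.6]
yellow (array([18.8, 94.4]), [1, 78, 38, 33, 950]) z65 [529.5 164.9] z6 [538.4 213.4]
green (array([282.4, 193.5]), [250, 160, 66, 67, 2230]) z65 [436.1 -39.8] z6 [423.3 -38.8]
blue (array([394. ,  75.4]), [378, 59, 33, 34, 846]) z65 [ 522.2 -129.1] z6 [ 529.5 -148.9]
blue (array([378.6, 182.8]), [345, 150, 67, 66, 2110]) z65 [ 440.5 -117.9] z6 [ 428.7 -135.1]
(125, 208) [364. 301.  10.]
(125, 235) [336. 297.  10.]
(58, 202) [350. 370.  10.]
(158, 195) [387. 271.  10.]
100 [280. 208.]
150 [280. 187.]
200 [280. 164.]
230 [280. 150.]
260 [280. 136.]
300 [280. 116.]
[428  60 240] w [-0.    -0.002  0.003] d [  -1.7 -100.3  -58.5] n 2.8 0.0
[440 205 240] w [0. 0. 0.] d [   3.5 -145.5    0. ] n 3.5 0.0
[440 240 200] w [0. 0. 0.] d [ -2.  -34.9  40. ] n 1.3 0.0
```

View pics/b0.png

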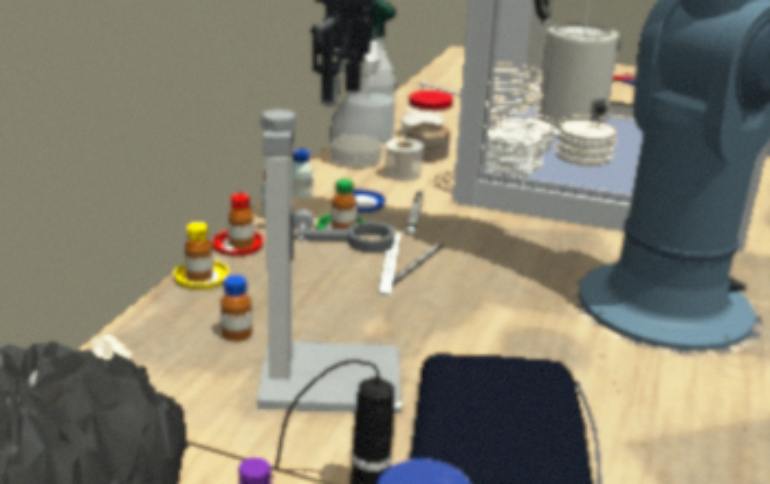

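{"fn": "send_rows", "kwargs": {"motion": [[0, 0, 0, 0, -40, -15, 0.75], [0, 0, 0, 0, -75, -30, 0.75], [0, 0, 0, 0, -110, -30, 0.75], [0, 0, 0, 0, -150, -30, 0.75], [0, 0, 0, 0, -165, -30, 0.75]]}}

```text
time_s: 15.58
ee_pos: [431.9, 129.5, 209.3]
tool_rot: [1.0, -0.025, -0.0, 0.001]
force: [-0.2, 0.9, -0.6]
width: 0.747
gripper_force: 0.0
```

{"fn": "send_rows", "kwargs": {"motion": [[0, 0, 0, 6, -40, 0, 0.75], [0, 0, 0, 12, -80, 0, 0.75], [0, 0, 0, 12, -110, 0, 0.75], [0, 0, 0, 12, -125, 10, 0.75], [0, 0, 0, 12, -125, 20, 0.75]]}}

```text
time_s: 16.0
ee_pos: [451.3, 252.4, 188.3]
tool_rot: [1.0, -0.025, 0.0, 0.002]
force: [-0.6, 0.1, 0.1]
width: 0.749
gripper_force: 0.0
```

```bash
python3 - <<'E'
from h import *
look(['red','green','yellow','blue'],300)
d=cam("side");e=cam("scene")
cv2.imwrite("pics/b1.png",cv2.resize(np.hstack([d["frame"][0:300,100:500],e["frame"][0:300,100:460]])[:,:,::-1],(800,316)))
go([(429,260,180,-3.2)])
E
```

```text
tcp [449.8 248.1 185.9] q [-1.21  0.22  0.69  2.   -0.16  0.99 -2.06] t 16.05
red (array([467.5,  98.4]), [440, 65, 67, 72, 1833]) z65 [529.  104.7] z6 [531.7  71.1]
red (array([515.3, 103.5]), [497, 87, 37, 33, 957]) z65 [524.4  63.8] z6 [526.1  20.7]
green (array([541.6, 202.7]), [528, 171, 32, 59, 699]) z65 [440.5  28.2] z6 [422.9 -23. ]
yellow (array([378. , 103.9]), [341, 68, 71, 73, 2863]) z65 [526.8 176.4] z6 [529.1 159.2]
blue (array([276.8, 228.1]), [263, 214, 28, 29, 621]) z65 [429.8 260.2] z6 [409.8 262.2]
[429 260 180] w [0.008 0.003 0.   ] d [-22.7 -13.7   7.8] n 0.7 0.1
```

View pics/b1.png

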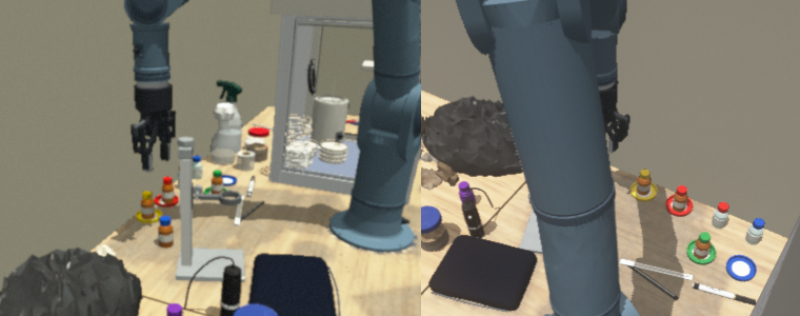

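{"fn": "send_rows", "kwargs": {"motion": [[0.007, 0.003, 0, -21, -13, 5, 0.75], [0.007, 0.003, 0, -21, -13, 5, 0.75], [0.007, 0.003, 0, -21, -13, 5, 0.75], [0.007, 0.003, 0, -21, -13, 5, 0.75]]}}

```text
time_s: 16.48
ee_pos: [432.8, 260.5, 185.9]
tool_rot: [1.0, -0.029, 0.002, -0.002]
force: [0.2, -1.1, -0.7]
width: 0.754
gripper_force: 0.0
```

```bash
python3 - <<'E'
from h import *
look(['blue'],300)
d=cam("side")
cv2.imwrite("pics/b2.png",cv2.resize(d["frame"][0:300,100:400,::-1],(600,600)))
go([(429,260,20,-3.2)])
E
```

```text
tcp [433.2 260.7 186.1] q [-1.24  0.19  0.69  2.02 -0.15  0.97 -2.11] t 16.5333
blue (array([286.1, 208.3]), [272, 194, 29, 30, 665]) z65 [429.4 260.7] z6 [413.6 261.5]
[429 260  20] w [-0.005 -0.005 -0.   ] d [ -5.1   2.1 166.2] n 4.0 0.1
```

View pics/b2.png

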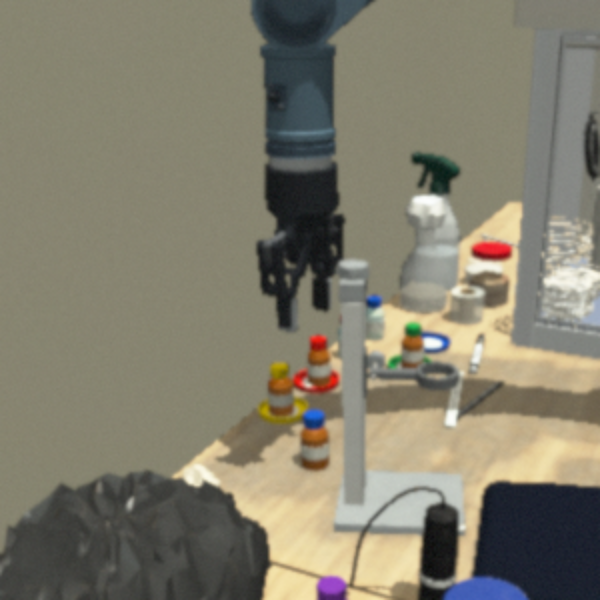

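{"fn": "send_rows", "kwargs": {"motion": [[0, -0.005, 0, -4, 1, 35, 0.75], [0, -0.005, 0, -4, 1, 70, 0.75], [0, -0.005, 0, -4, 1, 105, 0.75], [0, -0.005, 0, -4, 1, 140, 0.75], [0, -0.005, 0, -4, 1, 160, 0.75]]}}

```text
time_s: 17.0
ee_pos: [427.9, 260.4, 22.8]
tool_rot: [1.0, -0.029, -0.001, -0.001]
force: [-0.4, 0.0, -0.6]
width: 0.748
gripper_force: 0.0
```

{"fn": "send_rows", "kwargs": {"motion": [[0, 0, 0, 0, 0, 3, 0.75], [0, 0, 0, 0, 0, 3, 0.75], [0, 0, 0, 0, 0, 3, 0.2], [0, 0, 0, 0, 0, 3, 0.2], [0, 0, 0, 0, 0, 3, 0.2]]}}

```text
time_s: 17.42
ee_pos: [430.9, 263.2, 25.0]
tool_rot: [1.0, -0.028, 0.001, -0.004]
force: [-0.7, 0.1, 2.5]
width: 0.382
gripper_force: 34.5
```

{"fn": "send_rows", "kwargs": {"motion": [[0, 0, 0, 0, 0, 0, 0.2], [0, 0, 0, 0, 0, 0, 0.2], [0, 0, 0, 0, 0, 0, 0.2], [0, 0, 0, 0, 0, 0, 0.2]]}}

```text
time_s: 17.75
ee_pos: [430.8, 263.2, 24.9]
tool_rot: [1.0, -0.028, 0.001, -0.004]
force: [-0.4, -1.0, 6.8]
width: 0.383
gripper_force: 34.8
```

{"fn": "send_rows", "kwargs": {"motion": [[0, 0, 0, 0, 0, -10, 0.2], [0, 0, 0, 0, 0, -35, 0.2], [0, 0, 0, 0, 0, -70, 0.2], [0, 0, 0, 0, 0, -105, 0.2], [0, 0, 0, 0, 0, -135, 0.2]]}}

```text
time_s: 18.17
ee_pos: [429.2, 261.5, 160.3]
tool_rot: [1.0, -0.028, 0.0, -0.003]
force: [-0.1, 0.9, -0.2]
width: 0.381
gripper_force: 35.1
```

```bash
python3 - <<'E'
from h import *
look(['blue'],300)
go([(438,110,155,-3.2),(432,-40,150,-3.3),(429,-135,130,-3.4)])
E
```

```text
tcp [433.1 263.8 166. ] q [-1.25  0.22  0.7   2.04 -0.19  0.92 -2.08] t 18.2167
blue (array([283.6, 318.1]), [247, 282, 73, 68, 3784]) z65 [338.8 268.7] z6 [298.6 271.4]
[438 110 155] w [-0.015 -0.007  0.001] d [ 13.7 153.4   8.8] n 3.7 0.1
[432 -40 150] w [0.  0.  0.1] d [  2.8 150.1   5. ] n 3.6 0.8
[ 429 -135  130] w [0.  0.  0.1] d [12.  94.3 20. ] n 2.3 0.8
```

{"fn": "send_rows", "kwargs": {"motion": [[-0.01, -0.007, 0, 4, 40, 2, 0.2], [-0.01, -0.007, 0, 7, 80, 5, 0.2], [-0.01, -0.007, 0, 10, 120, 5, 0.2], [-0.01, -0.007, 0, 13, 153, 5, 0.2], [-0.01, -0.007, 0, 13, 153, 5, 0.2]]}}

```text
time_s: 18.63
ee_pos: [432.6, 100.3, 152.1]
tool_rot: [0.999, -0.034, -0.005, 0.003]
force: [-0.0, -0.2, -0.8]
width: 0.383
gripper_force: 35.2
```

{"fn": "send_rows", "kwargs": {"motion": [[0, 0, 0.05, 1, 40, 0, 0.2], [0, 0, 0.1, 2, 80, 0, 0.2], [0, 0, 0.1, 3, 120, 0, 0.2], [0, 0, 0.1, 3, 150, 0, 0.2], [0, 0, 0.1, 3, 150, 0, 0.2]]}}

```text
time_s: 19.05
ee_pos: [427.0, -48.3, 153.3]
tool_rot: [0.996, -0.083, -0.003, 0.003]
force: [-0.2, 0.5, -0.7]
width: 0.383
gripper_force: 35.2
```

{"fn": "send_rows", "kwargs": {"motion": [[0, 0, 0.1, 5, 40, 3, 0.2], [0, 0, 0.1, 10, 80, 10, 0.2], [0, 0, 0.1, 12, 94, 20, 0.2], [0, 0, 0.1, 12, 94, 20, 0.2], [0, 0, 0.1, 12, 94, 20, 0.2]]}}

```text
time_s: 19.47
ee_pos: [424.5, -136.7, 133.0]
tool_rot: [0.992, -0.129, -0.004, 0.003]
force: [0.4, 0.4, 0.2]
width: 0.382
gripper_force: 35.3
```

```bash
python3 - <<'E'
from h import *
c=look(['blue','red'],300,f='b3')
p=plane(c,(blobs(c,'blue',500)[-1][0]),robot.observe()['ee_pos'][2]+43);print(p)
go([(427.5,-136,28,-3.4)])
E
```

```text
tcp [ 425.1 -135.6  133.2] q [-0.69  0.21  1.    2.19 -0.22  0.85 -1.39] t 19.5167
blue (array([231.2,  73.4]), [211, 52, 41, 43, 1337]) z65 [ 522.1 -129.5] z6 [ 531.8 -123. ]
blue (array([279.3, 192.9]), [240, 158, 80, 73, 2687]) z65 [ 444.8 -138.1] z6 [ 431.8 -134.2]
blue (array([283.5, 317.7]), [247, 282, 73, 68, 3851]) z65 [ 354.4 -117. ] z6 [ 314.8 -106.8]
red (array([ 96.6, 106.3]), [74, 86, 46, 41, 1484]) z65 [526.8 -43.7] z6 [537.8 -12.2]
red (array([ 33.7, 140.9]), [0, 102, 62, 82, 2146]) z65 [519.1   5.5] z6 [527.8  51.6]
[ 428.99565846 -136.02406159  176.2241092 ]
[ 428. -136.   28.] w [0.006 0.007 0.002] d [  3.2  -0.9 105.2] n 2.5 0.1
```

View pics/b3.png

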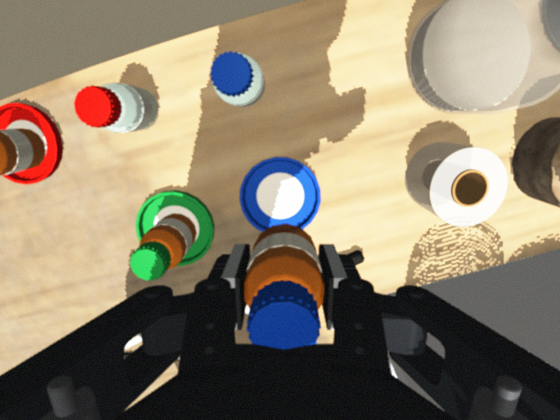

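{"fn": "send_rows", "kwargs": {"motion": [[0.005, 0.007, 0, 1, 0, 35, 0.2], [0.005, 0.007, 0, 2, 0, 70, 0.2], [0.005, 0.007, 0, 2, 0, 95, 0.2], [0.005, 0.007, 0, 2, 0, 104, 0.2], [0.005, 0.007, 0, 2, 0, 104, 0.2]]}}

```text
time_s: 19.93
ee_pos: [425.9, -135.3, 28.4]
tool_rot: [0.992, -0.126, -0.001, 0.0]
force: [0.1, 1.1, -0.2]
width: 0.382
gripper_force: 36.5
```

{"fn": "send_rows", "kwargs": {"motion": [[0, 0, 0, 0, 0, 0, 0.2], [0, 0, 0, 0, 0, 0, 0.2]]}}

```text
time_s: 20.1
ee_pos: [427.5, -136.5, 30.0]
tool_rot: [0.992, -0.127, 0.001, 0.0]
force: [0.4, -0.7, -0.4]
width: 0.384
gripper_force: 36.5
```

{"fn": "send_rows", "kwargs": {"motion": [[0, 0, 0, 0, 0, 2, 0.2], [0, 0, 0, 0, 0, 2, 0.2], [0, 0, 0, 0, 0, 2, 0.42], [0, 0, 0, 0, 0, 2, 0.5], [0, 0, 0, 0, 0, 2, 0.65]]}}

```text
time_s: 20.52
ee_pos: [426.5, -137.6, 27.5]
tool_rot: [0.992, -0.128, 0.001, 0.001]
force: [-0.4, -0.2, -0.6]
width: 0.627
gripper_force: 0.0
```

{"fn": "send_rows", "kwargs": {"motion": [[0, 0, 0, 0, 0, 0, 0.65], [0, 0, 0, 0, 0, 0, 0.65]]}}

```text
time_s: 20.68
ee_pos: [426.3, -137.7, 27.3]
tool_rot: [0.992, -0.128, 0.0, 0.001]
force: [-0.8, 0.6, 0.5]
width: 0.651
gripper_force: 0.0
```

{"fn": "send_rows", "kwargs": {"motion": [[0, 0, 0, 0, 0, -20, 0.65], [0, 0, 0, 0, 0, -55, 0.65], [0, 0, 0, 0, 0, -95, 0.65], [0, 0, 0, 0, 0, -135, 0.65], [0, 0, 0, 0, 0, -170, 0.65]]}}

```text
time_s: 21.1
ee_pos: [425.8, -138.3, 198.5]
tool_rot: [0.992, -0.129, -0.0, 0.002]
force: [0.4, 2.2, 0.9]
width: 0.651
gripper_force: 0.0
```

{"fn": "send_rows", "kwargs": {"motion": [[0, 0, 0, 0, -40, -20, 0.65], [0, 0, 0, 0, -75, -30, 0.65], [0, 0, 0, 0, -110, -30, 0.65], [0, 0, 0, 0, -130, -30, 0.65], [0, 0, 0, 0, -130, -30, 0.65]]}}

```text
time_s: 21.52
ee_pos: [460.2, -5.7, 227.5]
tool_rot: [0.992, -0.123, 0.001, -0.0]
force: [-0.2, 0.1, -0.1]
width: 0.649
gripper_force: 0.0
```

{"fn": "send_rows", "kwargs": {"motion": [[0, 0, 0, 0, 0, 0, 0.65], [0, 0, 0, 0, 0, 0, 0.65], [0, 0, 0, 0, 0, 0, 0.65]]}}

```text
time_s: 21.77
ee_pos: [458.5, -13.4, 226.6]
tool_rot: [0.992, -0.129, -0.0, 0.001]
force: [0.4, 0.5, -0.6]
width: 0.65
gripper_force: 0.0
```

```bash
python3 - <<'E'
from h import *
c=look(['blue','red','green','yellow'],200,f='end')
E
```

```text
tcp [458.6 -13.4 226.7] q [-1.01 -0.    0.97  2.09  0.    1.06 -1.87] t 21.8167
blue (array([392. ,  91.9]), [378, 78, 29, 28, 615]) z65 [ 522.4 -128.3] z6 [ 522.5 -148.3]
blue (array([398.2, 180.7]), [366, 151, 65, 58, 1687]) z65 [ 442.2 -119.6] z6 [ 426.2 -137.8]
red (array([296.2, 111.2]), [284, 98, 26, 27, 540]) z65 [527.4 -42. ] z6 [528.5 -44.7]
red (array([197.9, 137.2]), [169, 106, 62, 63, 2244]) z65 [528.5  49.7] z6 [529.8  65.3]
green (array([314.6, 205. ]), [286, 176, 57, 59, 1567]) z65 [439.5 -37.7] z6 [422.9 -39.5]
yellow (array([123.7, 159.7]), [90, 132, 59, 60, 1329]) z65 [527.7 123.9] z6 [528.8 154.4]
yellow (array([ 85.6, 169.4]), [71, 157, 31, 27, 625]) z65 [529.2 163.6] z6 [530.6 202. ]
```

View pics/end.png

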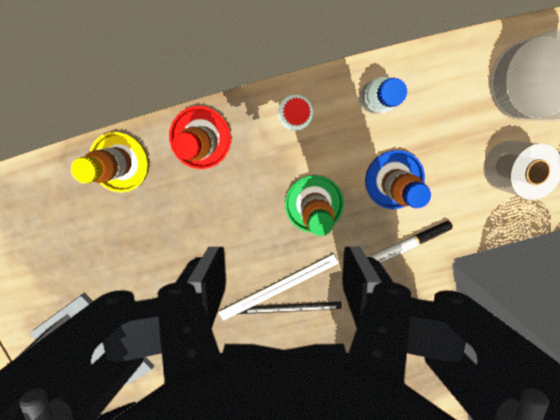

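```bash
python3 - <<'E'
from h import *
c=cam("wrist")
for k,p in dict(y=(85,169),r=(187,145),g=(320,223),b=(417,194)).items(): print(k,plane(c,p,69).round(1))
print(robot.job_done())
E
```

```text
y [529.8 161.6  69. ]
r [524.6  60.5  69. ]
g [422.1 -38.3  69. ]
b [ 426.2 -133.7   69. ]
the job is handed in; nothing more can be done
None
```

I stood all four amber vials upright in their matching trays, within about 7 mm of centre by camera, left both clear vials where they were, and handed the job in at about 22 s; no verdict was returned.

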